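# Check the brake lever of the casting turntable

### The arm

A 6-joint arm with a two-finger parallel gripper is mounted at the origin on the work surface. World frame = base frame: x ahead of the robot, y to its left, z up, the work surface at z = 0. Lengths are in mm, angles in rad, forces in N, time in s.
With the tool pointing down it reaches from about 225 to 875 mm from the base axis. Payload 3.4 kg.
Tool frame: the origin (TCP) lies midway between the tips of the shut fingers; the grasp point (between the pads) lies 19 mm behind it; z points along the fingers, y is the direction in which the jaws open and shut (so a half turn about z gives the same grasp; the last joint's range is limited). The gripper opens to 85 mm and grips with 20 to 120 N. Pads are 22 mm wide; open, the fingers measure 114 mm over their backs; the gripper's body (76 mm by 85 mm) begins 54 mm behind the grasp point. The pads swing forward as they close: fully open they stand 13 mm farther back than shut.
Start: joints at [-1.247, 0.276, 1.505, -0, 1.361, -0.121], TCP at [247.414, -519.088, 196.028] pointing down, gripper open.
Joint ranges: [-2.89, 2.89], [-0.75, 2.08], [0.22, 2.7], [-1.18, 4.32], [0.11, 2.71], [-2.7, 2.7]. Speed limits (rad/s): [2.57, 2.57, 3.14, 3.14, 3.14, 3.14].

### API

Orientations are given as a 3x3 rotation matrix whose columns are the frame's x, y, z axes.
In Python, from rig import r, get_image, calibration, hand_in, search_frame, pinpoint gives the robot as it stands. The module is installed in compiled form; this text tells all that it offers.
- The arm moves only by the tool play_rows, never from a script. Its argument "series" is a list of rows, each a list of 2 entries, a list of its own where there are three numbers: the shift along the tool's x, y, z scaled (see below), then the turn, a rotation vector about the tool's x, y, z scaled (see below). A call has 1 to 20 rows; each row is the pose to reach, as a shift and turn from the pose commanded when the call began, along the tool's axes at that moment; what a row does not reach only later rows make up. The controller multiplies each number of a shift by 25 cm and each number of a turn by 2 rad. A row lasts 1/10 s, in which the tool goes at most 50 mm and 8.59 degrees, less where a joint would pass 70% of its speed; a pose out of reach is approached as far as the arm can. A call with a number of a shift or a turn outside -1 to 1 is refused whole. A call with a gripper value outside its range is refused whole. "fingers" is the opening, from -1 (shut) to 1 (fully open), set as the call begins (left out, the last holds). The fingers move at their own pace and stop on an object; the grip force is fixed at half the most. Time passes only in rows, so rows that repeat a pose let the fingers close. It gives the time, the measured TCP pose, the force and the opening at its end, in the units of the state.
- r.sense(): the state, without advancing time (a new reading comes with each control period).
- get_image(name): name is "scene" or "top" or "wrist"; returns the picture (384x512x3 uint8, blue, green, red); there is no depth.
- calibration(name): a dict with "intrinsics" (3x3 intrinsics, pixels), "distortion" ([k1, k2, p1, p2, k3] as OpenCV has them; the pictures are not rectified), "R" (3x3) and "t" (3): a world point X has camera coordinates R X + t; the wrist camera has in their place "tool_from_camera" (4x4, takes a point from camera to tool coordinates, whose origin is the TCP and whose axes are the flange's). Camera axes: x right, y down, z forward; pixel columns grow to the right and rows downward; lengths in mm; the calibration is good to about 2 mm. A picture is of the moment at which its call begins: read the wrist's pose just before it. calibration takes no time and is no camera call.
- hand_in(): hands the job in, once; it reports no verdict.
Trained networks look in the newest picture that a camera, given by its name, has taken for a name from the list of things; names that differ only in an ending like _2 or _b are one class to them, and where a whole thing is asked for, a point or a joint stands for the part that bears it (a point fixed in the world has none). Each returns a list of dicts, best first, with "confidence" (0 to 1); they miss things now and then, are a little off and sometimes report something else, mostly with a low value. They report only what shows in the picture. A call takes as long as a camera call.
- search_frame(camera, name): "bbox" ([centre column, centre row, width, height] in pixels, round what is visible of it).
- pinpoint(camera, name): "position" ([column, row] in pixels: a listed point, or the origin of a listed thing).
The state is a dict: "time_s": time; "joint_positions": joint angles; "dq": joint speeds; "effort": joint torques, N m; "tcp_pos": TCP position; "ee_rot": TCP orientation; "force": force on the tool from outside, world axes, zero at the start; "moment": the same for the moment, N m; "width": opening from 0.0 (shut) to 1.0 (fully open).
Only numpy, scipy, OpenCV 4.12 (cv2) and the standard library are available. Lean on these libraries where they do the work, as an engineer would, in place of code of your own. Each camera call takes 0.05 s, during which the arm holds its last target. There are 200 camera calls.

### The job

Check the turntable's brake, whose lever is the longer of the two hand levers on the bench: with the backs of the fingers, press it in towards its bar as far as it will go, without forcing it, keep it in for a good second to see that it stops short of the bar, then follow it back out so that it does not snap, and leave it clear. Only push on the lever's outer side: do not grip it, reach in between lever and bar, or lean on the bar. Leave the shorter lever and the jars, cup and mould alone.

Things in the scene. Friction and masses are not known exactly. Their poses are not given: they have to be found in the camera images.
- brake_stand: Brake stand, fixed to the bench: dark base plate 120 x 220 x 12 mm, grey post and cylinder block at its +y end with a black cap (top 141 mm up). Origin on the bench, 10 mm in +x from the plate's middle; z up. A bar runs along its y; the hand lever lies on the bar's -x side and runs from its pivot towards -y. Either stand may be on the left; each is turned up to 0.4 rad, -x roughly to the robot.
- clutch_stand: Clutch stand, to be left alone: built just like the brake stand, with the same axes, but its lever is shorter.
- brake_pivot (a point): The brake lever's pivot, on its vertical hinge axis at mid-height of the lever, 110 mm above the bench; at (-45, 75, 110) mm in the stand's frame. Fixed.
- brake_tip (a point): Centre of the ball (20 mm across) at the free end of the brake lever, 155 mm from the pivot; moves with the lever, level.
- brake_lever (a joint): Brake lever angle, rad: 0 at rest, grows as it is pressed towards the bar (anticlockwise from above), stops dead at 0.34, the ball then about 17 mm short of the bar's grip (about 70 mm at rest). The line pivot to ball points along the stand's -y turned by (-0.2 + angle) about z. Sprung: 115 mm from the pivot it takes about 4 N to start, 8 N just before the stop; let go, it flies back.
- brake_blade: The brake lever's straight aluminium blade with its ball, 20 mm tall (100 to 120 mm above the bench), 11 mm thick with the inner side. Origin at the pivot, -y runs to the ball; its outer face, the one to press, is at x = -6 mm. Moves with the lever.
- brake_inner: The inner side of the brake lever's blade, facing the bar, its face at x = +5 mm (+11 mm at the ball): not to be touched. Origin at the pivot, -y runs to the ball. Moves with the lever.
- brake_bar: The fixed round bar behind the brake lever, not to be touched: 32 mm across its black rubber grip. Origin on its axis, at (20, 0, 110) mm in the stand's frame; it runs along y from -120 to +100 mm.
- clutch_bar: The same bar on the clutch stand, not to be touched.
- clutch_lever (a joint): Clutch lever angle, rad, 0 at rest; the same build as the brake lever but only 95 mm from pivot to ball centre. Leave alone.
- jar_a: Small amber jar, 34 mm across, 62 mm tall, loose; origin under its middle. Leave alone.
- jar_b: Small clear glass jar, 34 mm across, 62 mm tall, loose; origin under its middle. Leave alone.
- cup: Clear plastic cup, 72 mm across the rim, 90 mm tall, loose; origin under its middle. Leave alone.
- mould: Pink mould block 70 x 60 x 55 mm, loose; origin under its middle. Leave alone.

How it is judged:
By the outcome, as a careful person would: the job done as asked, in the order asked, and still so for the second after the job is handed in, with the robot touching nothing.
It also fails if it takes over 45 s, if anything falls off the work surface, if the arm or the gripper's body presses on something with over 40 N, if the wrist force passes 120 N, or if a joint passes its speed limit or range.

## Working session

There is one attempt and no reset: what is moved stays moved. The work goes in short steps, Python scripts to look and compute and a tool call to move; the robot and the scene stay as the last step left them, time stands still between calls to the robot, and variables do not carry over. Pictures are saved under pics/ and viewed, about 8 in all and at most 12, crops included, and the job is handed in when it is done.

Besides the shell and the picture viewer there is one more tool, called by a JSON object that holds its "method" and its "body", one argument or row to a line. play_rows: Moves the arm, as the interface text tells. Its arguments: {"type":"object","properties":{"series":{"type":"array","items":{"type":"array"}},"fingers":{"type":"number"}},"required":["series"]}

```bash
mkdir -p pics; cat > h.py <<'E'
import numpy as np, cv2
from rig import r, get_image, calibration, hand_in, search_frame, pinpoint
def ray(cam,uv):
    c=calibration(cam);K=np.array(c["intrinsics"]);D=np.array(c["distortion"])
    p=cv2.undistortPoints(np.array([[uv]],float),K,D)[0,0]
    R=np.array(c["R"]);t=np.array(c["t"]).ravel()
    return -R.T@t, R.T@np.array([p[0],p[1],1])
def atz(cam,uv,z):
    o,d=ray(cam,uv); return o+d*(z-o[2])/d[2]
def proj(cam,X):
    c=calibration(cam)
    return cv2.projectPoints(np.array(X,float).reshape(-1,1,3),cv2.Rodrigues(np.array(c["R"]))[0],np.array(c["t"],float).ravel(),np.array(c["intrinsics"]),np.array(c["distortion"]))[0].reshape(-1,2)
E
python3 - <<'E'
from h import *
for cam in ("scene","top"):
    im=get_image(cam);cv2.imwrite(f"pics/{cam}0.png",im)
    for n,z in (("brake_stand",0),("clutch_stand",0),("brake_pivot",110),("brake_tip",110),("brake_blade",110),("brake_bar",110),("clutch_bar",110),("jar_a",0),("jar_b",0),("cup",0),("mould",0)):
        for d in pinpoint(cam,n)[:2]:
            print(cam,n,np.round(d["position"],1),round(d["confidence"],2),np.round(atz(cam,d["position"],z)[:2],1))
s=r.sense();print(s)
E
```

```text
scene brake_stand [201.5 157.5] 0.7 [ 551.7 -218. ]
scene clutch_stand [332.  265.7] 0.74 [556.3 211.2]
scene brake_pivot [237.1 122.1] 0.94 [ 481.1 -162.2]
scene brake_pivot [202.4 156.3] 0.55 [ 612.8 -130.3]
scene brake_tip [191.3 101.7] 0.63 [ 511.8 -295.2]
scene brake_blade [232.9 126.4] 0.59 [ 498.5 -157.6]
scene brake_blade [145.5 225. ] 0.18 [813.7 -61.6]
scene brake_bar [192.6 129.3] 0.64 [ 573.1 -213.7]
scene clutch_bar [332.1 244.7] 0.61 [584.9 215.2]
scene jar_a [305.6 177. ] 0.84 [410.4   3.7]
scene jar_a [204.  156.1] 0.44 [ 544.  -217.5]
scene jar_b [305.6 177. ] 0.84 [410.4   3.7]
scene jar_b [204.  156.1] 0.44 [ 544.  -217.5]
scene cup [147.  224.3] 0.6 [ 774.1 -140.3]
scene mould [236.4 320.1] 0.85 [784.5 164.9]
top brake_stand [332.4 218.2] 0.72 [ 554.  -214.9]
top brake_stand [341.6 209.7] 0.57 [ 577.7 -240.1]
top clutch_stand [172. 215.] 0.92 [553.4 221.2]
top brake_pivot [318.5 245. ] 0.92 [ 482.7 -161.4]
top brake_tip [380.2 238.2] 0.55 [ 501.5 -317.1]
top brake_tip [331.7 216.6] 0.51 [ 553.4 -193.6]
top brake_blade [167.1 202.4] 0.49 [579.8 215.3]
top brake_bar
[... 495 characters left out ...]
-05,
        1.36069905e+00, -1.21035453e-01]), 'dq': array([-2.28642047e-05, -3.39179796e-04,  5.02933411e-04,  1.34131353e-03,
       -3.62952140e-03, -1.71656932e-03]), 'effort': array([ 2.31708361e-05, -4.16657925e+01, -2.46094877e+01, -2.36383203e-04,
        1.53312949e-04, -8.41533733e-06]), 'tcp_pos': array([ 247.41606192, -519.09301711,  196.04362809]), 'ee_rot': array([[ 9.02688570e-01,  4.30294484e-01,  5.30446092e-05],
       [ 4.30294487e-01, -9.02688563e-01, -1.12819966e-04],
       [-6.63046989e-07,  1.24666097e-04, -9.99999992e-01]]), 'force': array([-0.70247107, -0.20372498, -0.08388623]), 'moment': array([ 0.03928548, -0.01498945, -0.02080558]), 'width': 0.9994210091075223}
```

View pics/top0.png

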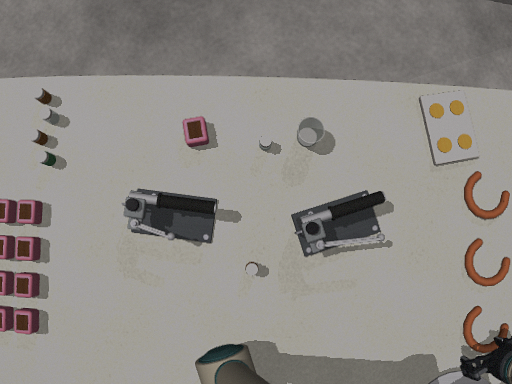

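View pics/scene0.png

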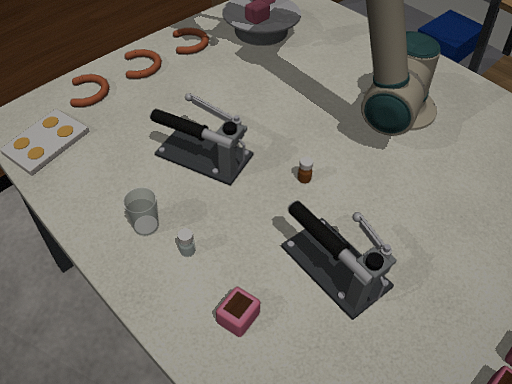

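The top view shows the longer lever on the right-hand stand (pivot about (319,245), ball about (381,238)), so that one is the brake. The left stand has the short lever. I'll fit the brake pose and plan an approach from its outer side.

```bash
cat >> h.py <<'E'
from scipy.optimize import least_squares
from scipy.spatial.transform import Rotation as Ro
def rot(a): return np.array([[np.cos(a),-np.sin(a)],[np.sin(a),np.cos(a)]])
def pts(p,th=0):  # p=[pivot x,y,psi]
    pv=p[:2]; R=rot(p[2])
    P=lambda l,z: np.r_[pv+R@(np.array(l)-[-45,75]),z]
    tip=np.r_[pv+rot(p[2]-.2+th)@[0,-155],110]
    return dict(pivot=P((-45,75),110),tip=tip,bar=P((20,0),110),stand=P((0,0),0),barend=P((20,-120),110))
def goal(p,th,gap,dist=115,z=95,half=14.5):
    "pose with finger back `gap` off the outer face of a lever at angle th"
    a=p[2]-.2+th; xy=p[:2]+rot(a)@[-6-half-gap,-dist]
    y=np.array([np.cos(a),np.sin(a),0]);zz=np.array([0,0,-1.]);R=np.c_[np.cross(y,zz),y,zz]
    return np.r_[xy,z],R
def row(T,s=None,start=None):
    s=s or r.sense(); R0,p0=(s["ee_rot"],s["tcp_pos"]) if start is None else (start[1],start[0])
    return np.round(R0.T@(T[0]-p0)/250,4),np.round(Ro.from_matrix(R0.T@T[1]).as_rotvec()/2,4)
E
python3 - <<'E'
from h import *
obs=[("scene","pivot",237.1,122.1),("top","pivot",318.5,245),("top","tip",380.2,238.2),("scene","tip",191.3,101.7),("scene","bar",192.6,129.3),("top","bar",340.7,208.4),("scene","stand",201.5,157.5),("top","stand",332.4,218.2)]
f=lambda p:np.concatenate([proj(c,pts(p)[n])[0]-[u,v] for c,n,u,v in obs])
s=least_squares(f,[482,-162,.32],loss="soft_l1");p=s.x;print(p,np.round(s.fun.reshape(-1,2),1))
np.save("p.npy",p)
out=[]
for cam,(x,y) in (("top",(280,170)),("scene",(140,80))):
    im=cv2.imread(f"pics/{cam}0.png")[y:y+110,x:x+130];im=cv2.resize(im,None,fx=3,fy=3)
    im=cv2.convertScaleAbs(im,alpha=1.4,beta=20)
    for n,X in pts(p).items():
        u=(proj(cam,X)[0]-[x,y]+.5)*3;cv2.drawMarker(im,tuple(int(k) for k in u),(0,0,255),0,12)
    out.append(im)
cv2.imwrite("pics/fit.png",np.hstack(out))
for th,g,z in ((0,40,196),(0,40,95)):
    T=goal(p,th,g,z=z);print(T[0].round(1),row(T))
print(calibration("wrist")["tool_from_camera"])
E
```

```text
[ 4.85741716e+02 -1.60798555e+02  3.07244120e-01] [[-1.1  1.2]
 [-0.2 -1.3]
 [-0.9 -0.3]
 [-2.  -5.2]
 [ 1.2 -0.3]
 [-1.4  1.5]
 [-0.1 -0.2]
 [ 1.4  1. ]]
[ 437.9 -281.6  196. ] (array([ 1.0965e+00, -5.2960e-01,  1.0000e-04]), array([ 1.000e-04,  0.000e+00, -6.166e-01]))
[ 437.9 -281.6   95. ] (array([ 1.0965, -0.5297,  0.4041]), array([ 1.000e-04,  0.000e+00, -6.166e-01]))
[[ 9.43656497e-04 -9.57407077e-01 -2.88740019e-01  7.21298367e+01]
 [ 9.99999536e-01  8.47228460e-04  4.58937199e-04 -1.36713055e-01]
 [-1.94760960e-04 -2.88740318e-01  9.57407432e-01 -1.77930126e+02]
 [ 0.00000000e+00  0.00000000e+00  0.00000000e+00  1.00000000e+00]]
```

View pics/fit.png

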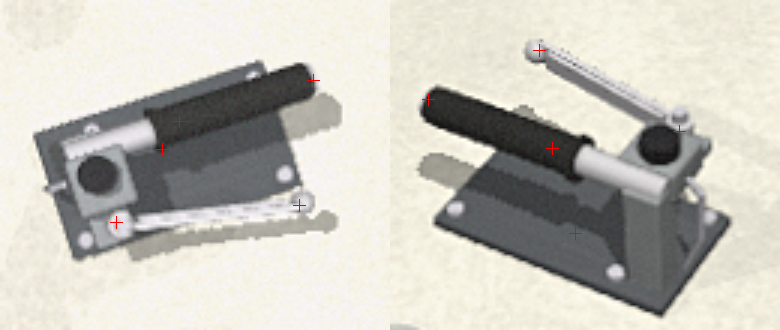

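The fit lands on the pivot, ball and bar to within a few mm: in the left crop the ball is at about (304,202) and its marker at (299,205). Moving to the standoff with the fingers shut.

{"method": "play_rows", "body": {
  "series": [
    [[0.2,-0.1,0],[0,0,-0.07]],
    [[0.35,-0.17,0],[0,0,-0.14]],
    [[0.5,-0.24,0],[0,0,-0.21]],
    [[0.62,-0.3,0],[0,0,-0.28]],
    [[0.74,-0.36,0],[0,0,-0.35]],
    [[0.84,-0.41,0],[0,0,-0.42]],
    [[0.92,-0.45,0],[0,0,-0.49]],
    [[0.97,-0.48,0],[0,0,-0.55]],
    [[1.0,-0.5,0],[0,0,-0.6]],
    [[1.0,-0.53,0],[0,0,-0.617]],
    [[1.0,-0.53,0],[0,0,-0.617]],
    [[1.0,-0.53,0],[0,0,-0.617]]
  ],
  "fingers": -1
}}

```text
time_s: 2.4
tcp_pos: [415.7, -292.1, 196.1]
ee_rot: [[-0.106, 0.994, -0.0], [0.994, 0.106, -0.001], [-0.001, -0.0, -1.0]]
force: [-0.8, 0.1, -0.1]
width: 0.002
```

```bash
python3 - <<'E'
from h import *
p=np.load("p.npy");s=r.sense();print(s["time_s"],s["tcp_pos"],s["force"],s["width"],s["joint_positions"])
cv2.imwrite("pics/w1.png",get_image("wrist"))
c=calibration("wrist");M=np.array(c["tool_from_camera"]);K=np.array(c["intrinsics"]);D=np.array(c["distortion"])
Rw=s["ee_rot"]@M[:3,:3];tw=s["ee_rot"]@M[:3,3]+s["tcp_pos"]
for n,X in pts(p).items(): print(n,cv2.projectPoints(X.reshape(1,1,3),cv2.Rodrigues(Rw.T)[0],-Rw.T@tw,K,D)[0].ravel().round(1))
for n in ("brake_pivot","brake_tip"):
    for d in pinpoint("wrist",n)[:2]:
        q=cv2.undistortPoints(np.array([[d["position"]]],float),K,D)[0,0];v=Rw@[q[0],q[1],1]
        print(n,np.round(d["position"],1),d["confidence"],(tw+v*(110-tw[2])/v[2]).round(1))
print(row(goal(p,0,40,z=95)))
E
```

```text
2.4 [ 415.67015792 -292.1427129   196.10493812] [-0.82927094  0.12708857 -0.05306548] 0.0023816246551760824 [-7.49322499e-01  1.74666340e-01  1.64183387e+00 -4.16924380e-04
  1.32475762e+00 -8.55587110e-01]
pivot [355.1  51.6]
tip [340.9 222.7]
bar [433.6 125.8]
stand [367.8 124.1]
barend [435.9 243. ]
brake_pivot [350.6  51.5] 0.82 [ 481.9 -161.2  110. ]
brake_tip [340.3 224.4] 0.81 [ 502.  -316.7  110. ]
brake_tip [428.  119.5] 0.18 [ 563.6 -207.8  110. ]
(array([0.0341, 0.0924, 0.4043]), array([ 0.    ,  0.0002, -0.0004]))
```

View pics/w1.png

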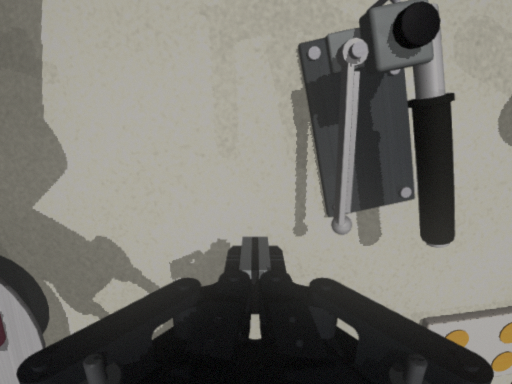

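The wrist picture agrees well: ball at (341,226), pivot at (355,52). It also shows the links of the shut gripper spreading outwards higher up. I'll refine the pose and descend with the tips only a little below the blade, so those links clear the bar.

```bash
python3 - <<'E'
from h import *
p=np.array([482.7,-161.2,.326]);np.save("p.npy",p)
print(row(goal(p,0,40,z=102)),row(goal(p,0,15,z=102)))
E
```

```text
(array([0.0293, 0.0888, 0.3763]), array([ 0.    ,  0.0002, -0.0098])) (array([0.0313, 0.1887, 0.3763]), array([ 0.    ,  0.0002, -0.0098]))
```

{"method": "play_rows", "body": {
  "series": [
    [[0.02,0.05,0.12],[0,0,-0.01]],
    [[0.03,0.08,0.25],[0,0,-0.01]],
    [[0.03,0.09,0.34],[0,0,-0.01]],
    [[0.03,0.12,0.376],[0,0,-0.01]],
    [[0.03,0.16,0.376],[0,0,-0.01]],
    [[0.03,0.188,0.376],[0,0,-0.01]],
    [[0.03,0.188,0.376],[0,0,-0.01]],
    [[0.03,0.188,0.376],[0,0,-0.01]]
  ]
}}

```text
time_s: 3.35
tcp_pos: [462.8, -279.9, 103.1]
ee_rot: [[-0.128, 0.992, 0.001], [0.992, 0.128, -0.001], [-0.002, 0.001, -1.0]]
force: [-0.1, 0.5, -0.5]
width: 0.001
```

```bash
python3 - <<'E'
from h import *
p=np.load("p.npy");s=r.sense();print(s["time_s"],s["tcp_pos"],s["force"])
a=get_image("wrist")[0:384,120:512]; b=get_image("scene")[60:200,130:330]
a=cv2.resize(a,(400,392));b=cv2.resize(b,(400,280),interpolation=2)
cv2.imwrite("pics/w2.png",np.hstack([a,np.vstack([b,np.zeros((112,400,3),np.uint8)])]))
print(row(goal(p,0,0,z=102)))
# path at each theta, relative to zero-gap contact pose
T0=goal(p,0,0,z=102)
for th in (.1,.2,.3,.34): print(th,row(goal(p,th,0,z=102),start=T0))
E
```

```text
3.35 [ 462.78209396 -279.89964912  103.07479295] [-0.10825591  0.47100253 -0.48744352]
(array([-0.0006,  0.0592,  0.003 ]), array([0.0003, 0.0005, 0.001 ]))
0.1 (array([-0.0059,  0.0463,  0.    ]), array([ 0.  ,  0.  , -0.05]))
0.2 (array([-0.0071,  0.093 ,  0.    ]), array([ 0. ,  0. , -0.1]))
0.3 (array([-0.0037,  0.1396,  0.    ]), array([ 0.  ,  0.  , -0.15]))
0.34 (array([-0.001 ,  0.1581,  0.    ]), array([ 0.  ,  0.  , -0.17]))
```

View pics/w2.png

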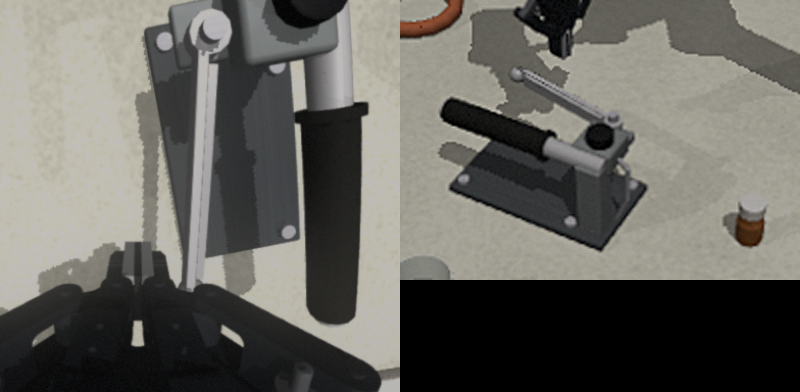

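The fingertip (138,245 in the left pane) is on the lever's outer side, about 15 mm off and clear of the bar. Creeping to contact.

{"method": "play_rows", "body": {
  "series": [
    [[0,0.015,0],[0,0,0]],
    [[0,0.03,0],[0,0,0]],
    [[0,0.038,0],[0,0,0]],
    [[0,0.044,0],[0,0,0]],
    [[0,0.05,0],[0,0,0]],
    [[0,0.056,0],[0,0,0]],
    [[0,0.06,0],[0,0,0]],
    [[0,0.06,0],[0,0,0]]
  ]
}}

```text
time_s: 4.25
tcp_pos: [477.0, -277.5, 102.0]
ee_rot: [[-0.128, 0.992, 0.0], [0.992, 0.128, -0.0], [-0.0, 0.0, -1.0]]
force: [0.2, -0.9, -0.3]
width: -0.004
```

{"method": "play_rows", "body": {
  "series": [
    [[0,0.004,0],[0,0,0]],
    [[0,0.008,0],[0,0,0]],
    [[0,0.012,0],[0,0,0]],
    [[0,0.012,0],[0,0,0]]
  ]
}}

```text
time_s: 4.65
tcp_pos: [480.0, -277.1, 102.0]
ee_rot: [[-0.128, 0.992, 0.0], [0.992, 0.128, -0.0], [-0.0, 0.0, -1.0]]
force: [0.0, 0.4, -0.4]
width: 0.002
```

{"method": "play_rows", "body": {
  "series": [
    [[0,0.004,0],[0,0,0]],
    [[0,0.008,0],[0,0,0]],
    [[0,0.012,0],[0,0,0]],
    [[0,0.012,0],[0,0,0]]
  ]
}}

```text
time_s: 5.05
tcp_pos: [483.0, -276.7, 102.0]
ee_rot: [[-0.128, 0.992, 0.0], [0.992, 0.128, -0.0], [-0.0, 0.0, -1.0]]
force: [-0.3, 0.7, 0.7]
width: -0.0
```

{"method": "play_rows", "body": {
  "series": [
    [[0,0.004,0],[0,0,0]],
    [[0,0.008,0],[0,0,0]],
    [[0,0.012,0],[0,0,0]],
    [[0,0.012,0],[0,0,0]]
  ]
}}

```text
time_s: 5.45
tcp_pos: [486.0, -276.4, 102.0]
ee_rot: [[-0.128, 0.992, 0.0], [0.992, 0.128, -0.0], [-0.0, 0.0, -1.0]]
force: [0.2, -0.1, 0.3]
width: 0.008
```

```bash
python3 - <<'E'
from h import *
s=r.sense();print(s["time_s"],s["tcp_pos"],s["force"])
p=np.load("p.npy");print("TCP in lever frame",rot(p[2]-.2).T@(s["tcp_pos"][:2]-p[:2]))
cv2.imwrite("pics/w3.png",cv2.resize(get_image("wrist")[150:384,150:450],None,fx=2,fy=2))
E
```

```text
5.45 [ 485.97443855 -276.35778402  102.01444059] [ 0.15478152 -0.09904974  0.33319932]
TCP in lever frame [ -11.22303769 -114.65635871]
```

View pics/w3.png

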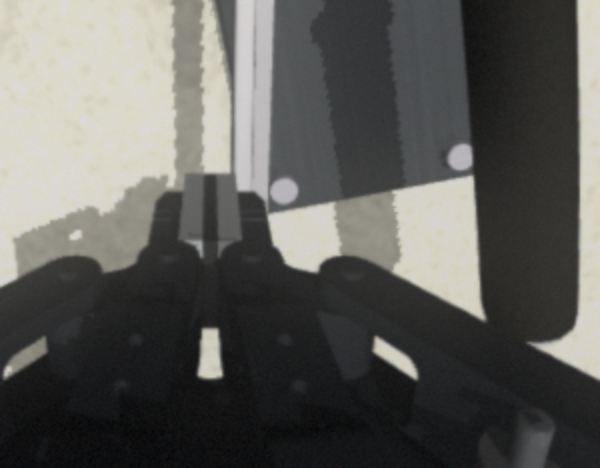

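```bash
python3 - <<'E'
from h import *
c=calibration("wrist");M=np.linalg.inv(np.array(c["tool_from_camera"]));K=np.array(c["intrinsics"]);D=np.array(c["distortion"])
print(K)
for x in (11,0,-11):
  for y in (8,14.5):
    for z in (0,-10,-20,-30,-40):
      q=cv2.projectPoints(np.array([[[x,y,z]]],float),cv2.Rodrigues(M[:3,:3])[0],M[:3,3],K,D)[0].ravel()
      print(x,y,z,((q-[150,150])*2).round(0))
E
```

```text
[[289.32964131   0.         254.669326  ]
 [  0.         289.32964131 198.06170312]
 [  0.           0.           1.        ]]
11 8 0 [238. 121.]
11 8 -10 [240. 132.]
11 8 -20 [241. 144.]
11 8 -30 [243. 157.]
11 8 -40 [246. 172.]
11 14.5 0 [258. 121.]
11 14.5 -10 [261. 132.]
11 14.5 -20 [264. 144.]
11 14.5 -30 [267. 157.]
11 14.5 -40 [271. 172.]
0 8 0 [238. 153.]
0 8 -10 [239. 165.]
0 8 -20 [241. 178.]
0 8 -30 [243. 193.]
0 8 -40 [245. 210.]
0 14.5 0 [257. 153.]
0 14.5 -10 [260. 165.]
0 14.5 -20 [263. 178.]
0 14.5 -30 [266. 193.]
0 14.5 -40 [269. 210.]
-11 8 0 [237. 183.]
-11 8 -10 [239. 196.]
-11 8 -20 [240. 211.]
-11 8 -30 [242. 228.]
-11 8 -40 [244. 246.]
-11 14.5 0 [256. 183.]
-11 14.5 -10 [259. 196.]
-11 14.5 -20 [261. 211.]
-11 14.5 -30 [264. 228.]
-11 14.5 -40 [268. 246.]
```

The contact height looks doubtful: the fingertips appear further back in the wrist picture than the TCP projects. Checking with the scene camera.

```bash
python3 - <<'E'
from h import *
print("TCP at w2 in scene:",proj("scene",[[462.8,-279.9,103.1],[462.8,-279.9,123]]), "tip seen ~ (211,86)")
s=r.sense();im=get_image("scene");x,y=165,70
b=cv2.resize(im[y:y+75,x:x+100],None,fx=7,fy=7,interpolation=2);b=cv2.convertScaleAbs(b,alpha=1.5,beta=25)
for z,cl in ((0,(0,0,255)),(-20,(0,255,0)),(-40,(255,0,0))):
    u=(proj("scene",s["tcp_pos"]+s["ee_rot"]@[0,0,z])[0]-[x,y]+.5)*7;print(z,u)
    cv2.drawMarker(b,tuple(int(k) for k in u),cl,0,14,2)
cv2.imwrite("pics/s4.png",b)
E
```

```text
TCP at w2 in scene: [[210.69620369  98.23986696]
 [210.33106797  91.87415199]] tip seen ~ (211,86)
0 [280.01255241 236.00854025]
-20 [276.89870857 191.14621986]
-40 [273.73724607 145.26639998]
```

View pics/s4.png

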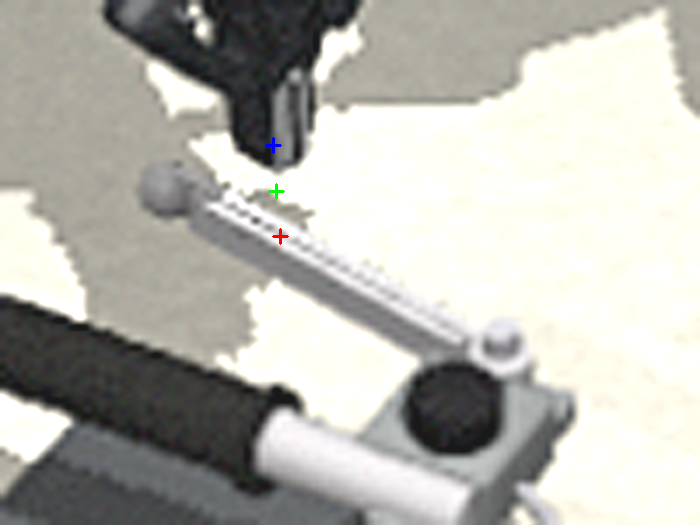

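The scene picture shows the shut fingertips (bottom at about (285,168)) well above the red TCP marker (280,236). The tips end some 30 to 40 mm short of the reported TCP, which explains passing over the blade without contact. I'll estimate the offset and plan a back-off and descent.

```bash
python3 - <<'E'
from h import *
s=r.sense();x0,y0=165,70
for z in (-28,-32,-36,-40):
    print(z,[((proj("scene",s["tcp_pos"]+s["ee_rot"]@[x,y,z])[0]-[x0,y0]+.5)*7).round() for x in(-11,11) for y in(-8,8)])
p=np.load("p.npy");print(row(goal(p,0,10,z=68)))
E
```

```text
-28 [array([268., 150.]), array([237., 172.]), array([315., 174.]), array([283., 196.])]
-32 [array([268., 141.]), array([236., 162.]), array([314., 165.]), array([283., 187.])]
-36 [array([267., 131.]), array([236., 153.]), array([314., 156.]), array([282., 178.])]
-40 [array([267., 122.]), array([235., 144.]), array([313., 147.]), array([281., 169.])]
(array([-0.0015, -0.0765,  0.136 ]), array([-0.   ,  0.   ,  0.001]))
```

Corner matching in both cameras puts the tips about 40 mm behind the reported TCP. Backing off 25 mm, then lowering 41 mm so the tips sit near z = 101.

{"method": "play_rows", "body": {
  "series": [
    [[0,-0.05,0],[0,0,0]],
    [[0,-0.1,0],[0,0,0]],
    [[0,-0.1,0.08],[0,0,0]],
    [[0,-0.1,0.164],[0,0,0]],
    [[0,-0.1,0.164],[0,0,0]],
    [[0,-0.09,0.164],[0,0,0]],
    [[0,-0.08,0.164],[0,0,0]],
    [[0,-0.07,0.164],[0,0,0]],
    [[0,-0.06,0.164],[0,0,0]],
    [[0,-0.06,0.164],[0,0,0]]
  ]
}}

```text
time_s: 6.55
tcp_pos: [471.7, -278.4, 61.5]
ee_rot: [[-0.128, 0.992, 0.001], [0.992, 0.128, -0.001], [-0.001, 0.001, -1.0]]
force: [0.8, -0.3, -0.1]
width: 0.001
```

```bash
python3 - <<'E'
from h import *
p=np.load("p.npy");s=r.sense();print(s["time_s"],s["tcp_pos"],s["force"],"lever frame",rot(p[2]-.2).T@(s["tcp_pos"][:2]-p[:2]))
a=cv2.resize(get_image("wrist")[150:384,150:450],(390,304));b=cv2.resize(get_image("scene")[75:150,165:265],(400,300),interpolation=2)
b=cv2.convertScaleAbs(b,alpha=1.5,beta=25)
cv2.imwrite("pics/w5.png",np.hstack([a[:300],b]))
E
```

```text
6.55 [ 471.6612866  -278.42218223   61.49543805] [ 0.75174236 -0.32423938 -0.07063843] lever frame [ -25.68214852 -114.90570241]
```

View pics/w5.png

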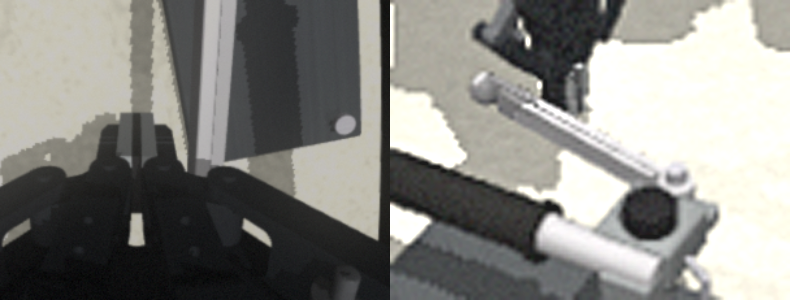

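The fingertips now stand behind the lever, occluded by it at (570,105) in the right pane, so they are at blade height on the outer side. Creeping in.

{"method": "play_rows", "body": {
  "series": [
    [[0,0.006,0],[0,0,0]],
    [[0,0.012,0],[0,0,0]],
    [[0,0.018,0],[0,0,0]],
    [[0,0.02,0],[0,0,0]]
  ]
}}

```text
time_s: 7.05
tcp_pos: [476.1, -277.6, 61.0]
ee_rot: [[-0.128, 0.992, 0.0], [0.992, 0.128, -0.0], [-0.0, 0.0, -1.0]]
force: [-0.5, -1.0, -0.4]
width: 0.002
```

{"method": "play_rows", "body": {
  "series": [
    [[0,0.004,0],[0,0,0]],
    [[0,0.008,0],[0,0,0]],
    [[0,0.012,0],[0,0,0]],
    [[0,0.012,0],[0,0,0]]
  ]
}}

```text
time_s: 7.45
tcp_pos: [478.9, -277.2, 61.0]
ee_rot: [[-0.128, 0.992, 0.0], [0.992, 0.128, -0.0], [-0.0, 0.0, -1.0]]
force: [-0.1, 0.3, 0.8]
width: 0.003
```

{"method": "play_rows", "body": {
  "series": [
    [[0,0.004,0],[0,0,0]],
    [[0,0.008,0],[0,0,0]],
    [[0,0.012,0],[0,0,0]],
    [[0,0.012,0],[0,0,0]]
  ]
}}

```text
time_s: 7.85
tcp_pos: [481.2, -277.0, 60.9]
ee_rot: [[-0.128, 0.992, -0.001], [0.992, 0.128, -0.0], [-0.0, -0.001, -1.0]]
force: [-4.3, -2.0, 1.6]
width: -0.002
```

Contact at about 4.7 N. Pressing along the lever's arc, turning the tool with it.

{"method": "play_rows", "body": {
  "series": [
    [[-0.001,0.0093,0],[0,0,-0.01]],
    [[-0.002,0.0186,0],[0,0,-0.02]],
    [[-0.003,0.028,0],[0,0,-0.03]],
    [[-0.004,0.037,0],[0,0,-0.04]],
    [[-0.004,0.046,0],[0,0,-0.05]],
    [[-0.004,0.0555,0],[0,0,-0.06]],
    [[-0.004,0.065,0],[0,0,-0.07]],
    [[-0.004,0.074,0],[0,0,-0.08]],
    [[-0.004,0.083,0],[0,0,-0.09]],
    [[-0.004,0.0925,0],[0,0,-0.1]],
    [[-0.003,0.102,0],[0,0,-0.11]],
    [[-0.002,0.111,0],[0,0,-0.12]]
  ]
}}

```text
time_s: 9.05
tcp_pos: [508.5, -274.4, 61.0]
ee_rot: [[-0.362, 0.932, -0.002], [0.932, 0.362, -0.001], [-0.0, -0.002, -1.0]]
force: [-6.7, -3.7, 1.1]
width: -0.001
```

```bash
python3 - <<'E'
from h import *
p=np.load("p.npy");s=r.sense();a=np.arctan2(s["ee_rot"][1,1],s["ee_rot"][0,1])
print(s["time_s"],s["tcp_pos"],s["force"],"normal",s["force"][:2]@s["ee_rot"][:2,1],"th",a-p[2]+.2,"lever frame",rot(a).T@(s["tcp_pos"][:2]-p[:2]))
A=cv2.resize(get_image("wrist")[120:384,150:512],(400,292));b=cv2.resize(get_image("scene")[75:150,165:265],(390,292),interpolation=2)
b=cv2.convertScaleAbs(b,alpha=1.5,beta=25)
cv2.imwrite("pics/w6.png",np.hstack([A,b]))
E
```

```text
9.05 [ 508.50225483 -274.41841955   60.97056602] [-6.71579627 -3.67678144  1.14108604] normal -7.590937675750149 th 0.24405764207993175 lever frame [ -16.89200224 -114.8861486 ]
```

View pics/w6.png

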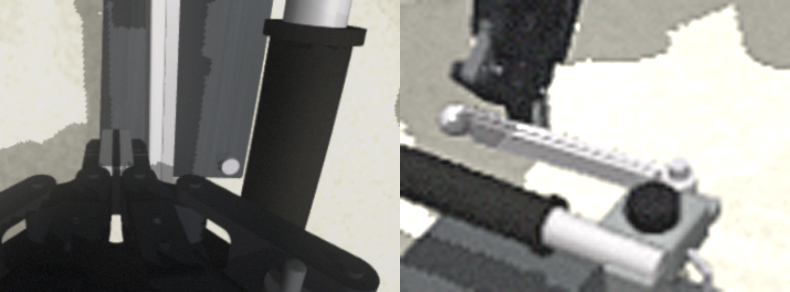

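The ball has swung towards the bar while the fingers stay on the outer side. The links pass above the bar (right pane), and the force is 7.6 N. Continuing slowly to the stop.

{"method": "play_rows", "body": {
  "series": [
    [[-0.001,0.007,0],[0,0,-0.0075]],
    [[-0.002,0.014,0],[0,0,-0.015]],
    [[-0.003,0.021,0],[0,0,-0.0225]],
    [[-0.004,0.028,0],[0,0,-0.03]],
    [[-0.004,0.0325,0],[0,0,-0.035]],
    [[-0.004,0.0325,0],[0,0,-0.035]]
  ]
}}

```text
time_s: 9.75
tcp_pos: [516.2, -272.5, 61.0]
ee_rot: [[-0.426, 0.905, -0.003], [0.905, 0.426, -0.001], [0.0, -0.003, -1.0]]
force: [-6.4, -3.2, 2.2]
width: 0.0
```

{"method": "play_rows", "body": {
  "series": [
    [[0,0.003,0],[0,0,-0.003]],
    [[0,0.004,0],[0,0,-0.0045]],
    [[0,0.004,0],[0,0,-0.0045]]
  ]
}}

```text
time_s: 10.05
tcp_pos: [517.0, -272.3, 61.0]
ee_rot: [[-0.434, 0.901, -0.003], [0.901, 0.434, -0.001], [-0.0, -0.003, -1.0]]
force: [-6.7, -4.1, 2.1]
width: -0.001
```

{"method": "play_rows", "body": {
  "series": [
    [[0,0.002,0],[0,0,-0.002]],
    [[0,0.004,0],[0,0,-0.0045]],
    [[0,0.004,0],[0,0,-0.0045]]
  ]
}}

```text
time_s: 10.35
tcp_pos: [517.8, -272.1, 61.0]
ee_rot: [[-0.442, 0.897, -0.003], [0.897, 0.442, -0.002], [-0.0, -0.003, -1.0]]
force: [-7.4, -4.8, 3.0]
width: -0.002
```

{"method": "play_rows", "body": {
  "series": [
    [[0,0.002,0],[0,0,-0.002]],
    [[0,0.003,0],[0,0,-0.003]],
    [[0,0.003,0],[0,0,-0.003]]
  ]
}}

```text
time_s: 10.65
tcp_pos: [517.8, -272.1, 61.0]
ee_rot: [[-0.447, 0.894, -0.004], [0.894, 0.447, -0.002], [-0.0, -0.005, -1.0]]
force: [-8.8, -5.2, 3.5]
width: 0.0
```

It looks stopped: the TCP has stalled and the force has risen to about 10 N. One 0.5 mm nudge to confirm, then hold.

{"method": "play_rows", "body": {
  "series": [
    [[0,0.002,0],[0,0,0]],
    [[0,0.002,0],[0,0,0]],
    [[0,0.002,0],[0,0,0]],
    [[0,0.002,0],[0,0,0]],
    [[0,0.002,0],[0,0,0]],
    [[0,0.002,0],[0,0,0]],
    [[0,0.002,0],[0,0,0]],
    [[0,0.002,0],[0,0,0]],
    [[0,0.002,0],[0,0,0]],
    [[0,0.002,0],[0,0,0]],
    [[0,0.002,0],[0,0,0]],
    [[0,0.002,0],[0,0,0]],
    [[0,0.002,0],[0,0,0]],
    [[0,0.002,0],[0,0,0]]
  ]
}}

```text
time_s: 12.05
tcp_pos: [517.8, -272.1, 61.0]
ee_rot: [[-0.447, 0.894, -0.005], [0.894, 0.447, -0.003], [-0.0, -0.005, -1.0]]
force: [-8.2, -7.1, 3.4]
width: 0.002
```

```bash
python3 - <<'E'
from h import *
p=np.load("p.npy");s=r.sense();a=np.arctan2(s["ee_rot"][1,1],s["ee_rot"][0,1])
print(s["time_s"],s["tcp_pos"],s["force"],"normal",s["force"][:2]@s["ee_rot"][:2,1],"th",a-p[2]+.2,"lever frame",rot(a).T@(s["tcp_pos"][:2]-p[:2]))
t=get_image("top");A=cv2.resize(t[180:260,280:400],(390,260),interpolation=2);b=cv2.resize(get_image("scene")[75:150,165:265],(390,260),interpolation=2)
for d in pinpoint("top","brake_tip")[:1]+pinpoint("scene","brake_tip")[:1]: print(d)
for th in (.3,.34): print(th,proj("top",pts(p,th)["tip"]),proj("scene",pts(p,th)["tip"]))
cv2.imwrite("pics/w7.png",cv2.convertScaleAbs(np.hstack([A,b]),alpha=1.5,beta=25))
E
```

```text
12.05 [ 517.81310989 -272.1356756    60.9853473 ] [-8.22130082 -7.13393525  3.38394133] normal -10.54388060685856 th 0.33775562704776674 lever frame [ -18.21823619 -114.92497761]
{'position': [178.3, 109.3], 'confidence': 0.79}
0.3 [[374.52777433 220.00363658]] [[178.2179881  106.58637572]]
0.34 [[373.49187819 217.75103912]] [[177.05875267 108.1041797 ]]
```

View pics/w7.png

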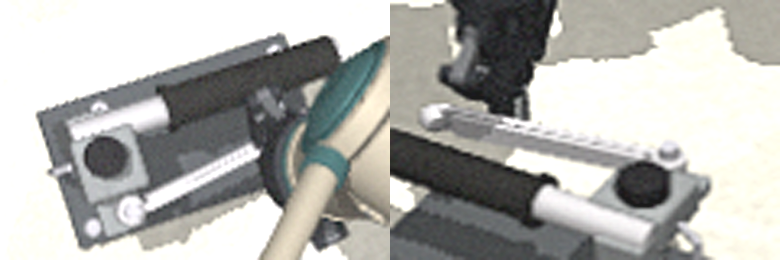

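The lever is at its stop. The TCP did not move under two further nudges, the force held at 10.5 N, and the network's ball in the scene view (178,109) matches the prediction for 0.34 (177,108). The left pane shows a gap to the bar. It was held for over 1.4 s, so I'll follow it back out slowly.

{"method": "play_rows", "body": {
  "series": [
    [[0.0018,-0.0115,0],[0,0,0.0125]],
    [[0.004,-0.0229,0],[0,0,0.025]],
    [[0.0064,-0.0343,0],[0,0,0.0375]],
    [[0.0091,-0.0456,0],[0,0,0.05]],
    [[0.0121,-0.0568,0],[0,0,0.0625]],
    [[0.0153,-0.068,0],[0,0,0.075]],
    [[0.0189,-0.0791,0],[0,0,0.0875]],
    [[0.0227,-0.09,0],[0,0,0.1]],
    [[0.0268,-0.1008,0],[0,0,0.1125]],
    [[0.0311,-0.1116,0],[0,0,0.125]],
    [[0.0357,-0.122,0],[0,0,0.1375]],
    [[0.039,-0.13,0],[0,0,0.147]],
    [[0.041,-0.135,0],[0,0,0.153]],
    [[0.043,-0.139,0],[0,0,0.158]],
    [[0.043,-0.139,0],[0,0,0.158]]
  ]
}}

```text
time_s: 13.75
tcp_pos: [484.3, -276.9, 61.0]
ee_rot: [[-0.146, 0.989, -0.0], [0.989, 0.146, -0.001], [-0.001, -0.0, -1.0]]
force: [-4.8, -3.2, 0.8]
width: -0.001
```

{"method": "play_rows", "body": {
  "series": [
    [[0.001,-0.003,0],[0,0,0.003]],
    [[0.001,-0.006,0],[0,0,0.006]],
    [[0.002,-0.009,0],[0,0,0.009]],
    [[0.002,-0.012,0],[0,0,0.009]],
    [[0.002,-0.015,0],[0,0,0.009]],
    [[0.002,-0.018,0],[0,0,0.009]],
    [[0.002,-0.021,0],[0,0,0.009]],
    [[0.002,-0.024,0],[0,0,0.009]],
    [[0.002,-0.024,0],[0,0,0.009]]
  ]
}}

```text
time_s: 14.65
tcp_pos: [479.1, -276.2, 61.1]
ee_rot: [[-0.127, 0.992, 0.001], [0.992, 0.127, 0.001], [0.0, 0.002, -1.0]]
force: [-0.9, -1.2, -0.5]
width: 0.005
```

Contact is gone (noise level only). Backing off clear and rising.

{"method": "play_rows", "body": {
  "series": [
    [[0,-0.02,0],[0,0,0]],
    [[0,-0.06,0],[0,0,0]],
    [[0,-0.12,0],[0,0,0]],
    [[0,-0.2,0],[0,0,0]],
    [[0,-0.24,0],[0,0,0]],
    [[0,-0.26,-0.1],[0,0,0]],
    [[0,-0.28,-0.25],[0,0,0]],
    [[0,-0.28,-0.4],[0,0,0]],
    [[0,-0.28,-0.48],[0,0,0]],
    [[0,-0.28,-0.48],[0,0,0]],
    [[0,-0.28,-0.48],[0,0,0]]
  ]
}}

```text
time_s: 15.75
tcp_pos: [408.4, -285.4, 180.9]
ee_rot: [[-0.127, 0.992, 0.0], [0.992, 0.127, -0.0], [-0.0, 0.0, -1.0]]
force: [-1.0, 0.3, -0.4]
width: 0.002
```

```bash
python3 - <<'E'
from h import *
p=np.load("p.npy");s=r.sense();print(s["time_s"],s["tcp_pos"],s["force"],np.abs(s["dq"]).max())
a=get_image("top");b=get_image("scene")
for c in("top","scene"): print(c,[(np.round(d["position"],1),d["confidence"]) for d in pinpoint(c,"brake_tip")[:1]],proj(c,pts(p)["tip"]))
for n,f in(("top",a),("scene",b)):
    d=cv2.absdiff(f,cv2.imread(f"pics/{n}0.png")).max(2);print(n,"clutch-side diff",d[180:260,100:230].max() if n=="top" else d[195:320,275:400].max())
cv2.imwrite("pics/end.png",np.hstack([a[90:290,100:490],b[60:260,120:510]]))
E
```

```text
15.75 [ 408.43823295 -285.36590024  180.85244283] [-1.02770019  0.34037511 -0.4075299 ] 0.03127566150019503
top [(array([379. , 240.1]), 0.62)] [[379.36969863 237.91698541]]
scene [(array([188.5,  96.2]), 0.57)] [[189.35956214  96.42726641]]
top clutch-side diff 20
scene clutch-side diff 20
```

View pics/end.png

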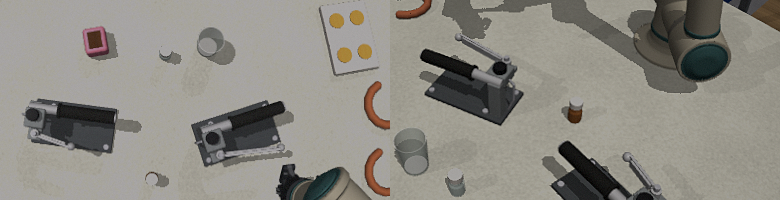

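The lever is back at rest (top view: pivot to ball from (210,157) to (283,147)). The gripper is clear and everything else stands where it was. Handing in.

```bash
python3 -c "
from h import *
print(hand_in())"
```

```text
the job is handed in; nothing more can be done
None
```

I checked the brake and handed the job in at about 16 s. The right-hand stand carries the longer lever, and I pressed it with the shut fingers on its outer side.

- **Press:** The force rose from about 4.7 N at first contact to about 8 N. It then went to about 10 N with the tool no longer moving, even under two further small nudges (about 0.75 and 0.5 mm), so I took that as the stop.
- **Hold:** I held it at the stop for about 1.4 s. The tool angle was about 0.338 rad, and the ball's position in the scene picture matched the full 0.34. The top view showed a gap to the bar.
- **Release:** I followed the lever back along its arc until contact faded near rest, then backed off about 70 mm and raised the tool.

**Last checks:** Both cameras show the ball back within about 2 pixels of its predicted rest position. The force reading was at noise level, the area around the shorter lever looked unchanged, and the jars, cup and mould were where they had been.

**What disagreed:**
- **Fingertip offset:** The fingertips appeared to sit about 40 mm short of the reported TCP. My first approach therefore passed just above the blade without contact, so I backed off, lowered the tool and pressed properly.
- **Lever angle:** Working from the tool position alone, the lever angle at the stop could be about 0.02 rad lower than 0.34. I relied on the stall, the force rise and the picture instead.

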